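Feed the row of sample vials home in the reader rail

ROBOT

A 6-joint arm with a two-finger parallel gripper is mounted at the origin on the work surface. World frame = base frame: x ahead of the robot, y to its left, z up, the work surface at z = 0. Lengths are in m, angles in degrees, forces in N, time in s.
With the tool pointing down it reaches from about 0.15 to 0.775 m from the base axis. Payload 6.1 kg.
Tool frame: the origin (TCP) lies midway between the tips of the shut fingers; the grasp point (between the pads) lies 19 mm behind it; z points along the fingers, y is the line along which they close (so a half turn about z gives the same grasp; the last joint's range is limited). The gripper opens to 85 mm and grips with 20 to 120 N. Pads are 22 mm wide; open, the fingers measure 114 mm over their backs; the gripper's body (76 mm by 85 mm) begins 54 mm behind the grasp point. The pads swing forward as they close: fully open they stand 13 mm farther back than shut.
Start: joints at [-69.672, 7.208, -2.269, 80.523, 0, 90], TCP at [0.182, -0.492, 0.231] pointing down, gripper open.
Joint ranges: [-155.77, 155.77], [-54.66, 111.73], [-72.52, 77.12], [-102.08, 115.82], [-83.92, 84.16], [-180, 180]. Speed limits (degrees/s): [136.94, 136.94, 172.46, 180, 180, 180].

INTERFACE

Orientations are given as a 3x3 rotation matrix whose columns are the frame's x, y, z axes.
In Python, from rig import manip gives the robot as it stands.
- The arm moves only by the tool send_rows, never from a script. Its argument "steps" is a list of rows, each a list of 3 entries, a list of its own where there are three numbers: the turn, a rotation vector about the world's x, y, z in units of 8 degrees (1.0 is 8 degrees), then the shift along the world's x, y, z in units of 50 mm (1.0 is 50 mm), then the opening, from 0 (shut) to 1 (fully open). A call has exactly 8 rows; each row shifts and turns the commanded pose from where the row before left it; what a row does not reach is not made up. A row lasts 1/10 s, in which the tool goes at most 50 mm and 8.59 degrees, less where a joint would pass 70% of its speed; a pose out of reach is approached as far as the arm can. A call is refused whole if a number of a shift passes 1 or a number of a turn 1, either way. A call with a gripper value outside its range is refused whole. The fingers move at their own pace and stop on an object; "squeeze" is the grip in N (left out, the last holds). Time passes only in rows, so rows that do not move let the fingers close, or fill a call up. It gives the time, the measured TCP pose, the force, the opening and the grip force at its end, in the units of the state.
- manip.state(): the state, without advancing time (a new reading comes with each control period).
- manip.camera(name): name is "scene" or "top" or "wrist"; returns (picture, depth): 384x512x3 uint8, blue, green, red; 384x512 float32, m along the optical axis (not along the pixel's ray), 0 where there is no reading.
- manip.calibration(name): a dict with "K" (3x3 intrinsics, pixels), "cam_to_world" (4x4, takes a point from camera to world coordinates). Camera axes: x right, y up, looking along -z (the intrinsics and any distortion apply to the point x, -y, -z); pixel columns grow to the right and rows downward; lengths in m; the calibration is good to about 2 mm. A picture is of the moment at which its call begins: read the wrist's pose just before it. calibration takes no time and is no camera call; for the wrist camera it gives the pose at the moment of the call.
- manip.hand_in(): hands the job in; it is judged then, once.
Trained networks look in the newest picture that a camera, given by its name, has taken for a name from the list of things; names that differ only in an ending like _2 or _b are one class to them, and where a whole thing is asked for, a point or a joint stands for the part that bears it (a point fixed in the world has none). Each returns a list of dicts, best first, with "score" (0 to 1); they miss things now and then, are a little off and sometimes report something else, mostly with a low value. They report only what shows in the picture. A call takes as long as a camera call. They do not tell look-alikes from the thing itself.
- manip.masks_of(camera, name): "mask" (384x512 bool, what is visible of it) and "box" ([left, top, right, bottom] in pixels, round what is visible of it).
- manip.place_of(camera, name): "point" ([column, row] in pixels: a listed point, or the origin of a listed thing).
The state is a dict: "time_s": time; "q": joint angles; "joint_vel": joint speeds; "joint_torque": joint torques, N m; "ee_pos": TCP position; "tool_rot": TCP orientation; "ft_force": force on the tool from outside, world axes, zero at the start; "torque": the same for the moment, N m; "width": finger opening in m; "grip_force": force on a finger pad.
Only numpy, scipy, OpenCV 4.12 (cv2) and the standard library are available. Lean on these libraries where they do the work, as an engineer would, in place of code of your own. Each camera call takes 0.05 s, during which the arm holds its last target. There are 200 camera calls.

TASK

Push the row of four vial carriers along the rail as one train, touching only the last one, from behind, with the fingertips, until the front carrier sits fully home against the stop plate and the carriers touch one another; push gently, and do not lift the carriers or take any out of the rail. Then press the round start key on top of the reader all the way down and let go, leaving the carriers home. Leave the beaker, the jar and the wine bottle alone.

Things in the scene. Friction and masses are not known exactly. Their poses are not given: they have to be found in the camera images.
- rail: Fixed aluminium feed rail, a white reader box at one end. Origin: on the bench under the rail's centre line; x runs along the rail to the stop and reader, y across, z up. Channel from x = -190 mm (open end) to the stop's face at x = 150; floor 8 mm above the bench, 43 mm wide inside; side walls 6 mm thick, tops 22 mm above the bench. Place and yaw vary.
- rail_stop (a point): Middle of the stop plate's face, at the channel floor; x axis as the rail's. The steel plate is 5 mm thick, 55 mm wide and rises 44 mm above the floor. Behind it stands the reader box, 110 mm along the rail, 130 mm wide, 66 mm high.
- carrier1: Vial carrier 1 of 4 (the front one, nearest the stop), loose in the channel: grey plastic block 40 x 40 mm, 38 mm high, with an upright capped vial (25 mm across, top 61 mm above the underside). About 90 g. Origin: centre of the underside; x along the rail to the stop, z up. The four start in a touching row short of the stop; home, its origin is 20 mm from the stop's face.
- carrier2: Vial carrier 2 of 4 (second from the stop), loose in the channel: grey plastic block 40 x 40 mm, 38 mm high, with an upright capped vial (25 mm across, top 61 mm above the underside). About 90 g. Origin: centre of the underside; x along the rail to the stop, z up. The four start in a touching row short of the stop; home, its origin is 60 mm from the stop's face.
- carrier3: Vial carrier 3 of 4 (third from the stop), loose in the channel: grey plastic block 40 x 40 mm, 38 mm high, with an upright capped vial (25 mm across, top 61 mm above the underside). About 90 g. Origin: centre of the underside; x along the rail to the stop, z up. The four start in a touching row short of the stop; home, its origin is 100 mm from the stop's face.
- carrier4: Vial carrier 4 of 4 (the last one, farthest from the stop: the one to push), loose in the channel: grey plastic block 40 x 40 mm, 38 mm high, with an upright capped vial (25 mm across, top 61 mm above the underside). About 90 g. Origin: centre of the underside; x along the rail to the stop, z up. The four start in a touching row short of the stop; home, its origin is 140 mm from the stop's face.
- start_key_top (a point): Centre of the top face of the round black start key (30 mm across) on the reader box's top, 88 mm above the bench, standing 10 mm proud of a grey collar 46 mm across; pressed straight down.
- start_key (a joint): Travel of the start key: 0 up, 0.006 m fully down. It springs back; fully down takes 5 N.
- beaker: Empty glass beaker, bystander, 54 mm across, 62 mm high, on the bench beside the rail. Origin: centre of its underside.
- jar: Small closed sample jar, bystander, 44 mm across, 58 mm high, on the bench on the other side of the rail. Origin: centre of its underside.
- wine_bottle: Full corked wine bottle, bystander, 76 mm across, 300 mm high, standing upright well to the robot's left. Origin: centre of its underside.
There are look-alikes about, which are no part of the job. What is shaped like the carrier4 but red is not meant. What is shaped like the carrier3 but yellow is not meant.

How it is judged:
By the outcome, as a careful person would: the job done as asked, in the order asked, and still so for the second after the job is handed in, with the robot touching nothing.
It also fails if it takes over 43 s, if anything falls off the work surface, if the arm or the gripper's body presses on something with over 40 N, if the wrist force passes 120 N, or if a joint passes its speed limit or range.

## Working session

There is one attempt and no reset: what is moved stays moved. The work goes in short steps, Python scripts to look and compute and a tool call to move; the robot and the scene stay as the last step left them, time stands still between calls to the robot, and variables do not carry over. Pictures are saved under pics/ and viewed, at most 10 in all, crops included, and the job is handed in when it is done.

Besides the shell and the picture viewer there is one more tool, called by a JSON object that holds its "fn" and its "kwargs". send_rows: Moves the arm, as the interface text tells. Its arguments: {"type":"object","properties":{"steps":{"type":"array"},"squeeze":{"type":"number"}},"required":["steps"]}

```bash
mkdir -p pics; cat > h.py <<'E'
import numpy as np,cv2
from rig import manip
def world(cam,px,depth,T=None):
    c=manip.calibration(cam);K=np.array(c["K"]);T=np.array(c["cam_to_world"])
    px=np.atleast_2d(px).astype(float);d=np.atleast_1d(depth)
    x=(px[:,0]-K[0,2])/K[0,0]*d;y=(px[:,1]-K[1,2])/K[1,1]*d
    return (np.c_[x,-y,-d,np.ones(len(d))]@T.T)[:,:3]
def cloud(cam,dep):
    v,u=np.mgrid[:dep.shape[0],:dep.shape[1]]
    return world(cam,np.c_[u.ravel(),v.ravel()],dep.ravel()).reshape(*dep.shape,3)
E
python3 - <<'E'
from h import *
s=manip.state();print(s)
for c in("top","scene"):
    p,d=manip.camera(c);cv2.imwrite(f"pics/{c}1.png",p);np.save(f"{c}.npy",d);cv2.imwrite(f"{c}.png",p)
    print({k:np.round(v,3).tolist() if k in("K","cam_to_world") else v for k,v in manip.calibration(c).items()})
    for n in("carrier1","carrier4","rail_stop","start_key_top","rail","beaker","jar","wine_bottle"):
        r=manip.place_of(c,n);print(c,n,[(np.round(x["point"]).tolist(),round(x["score"],2)) for x in r])
E
```

```text
{'time_s': 0.0, 'q': array([-6.96721638e+01,  7.24371485e+00, -2.32653082e+00,  8.05251161e+01,
       -9.31205199e-04,  9.00000490e+01]), 'joint_vel': array([-0.14278003, -0.10392195, -0.05991163, -0.12256477,  0.05572765,
        0.05643264]), 'joint_torque': array([ 5.50821078e-04, -4.35914433e+01,  3.52924204e+01,  1.72592833e-02,
       -7.57547991e-05, -2.31966830e-06]), 'ee_pos': array([ 0.18223152, -0.49191505,  0.2305051 ]), 'tool_rot': array([[ 9.37720559e-01,  3.47389985e-01, -5.93430193e-04],
       [ 3.47390491e-01, -9.37719269e-01,  1.55507341e-03],
       [-1.62539974e-05, -1.66437632e-03, -9.99998615e-01]]), 'ft_force': array([-0.83719708,  0.10550626,  0.14384569]), 'torque': array([ 0.03119011, -0.03496335,  0.02114982]), 'grip_force': 0.0, 'width': 0.08556827658507078}
{'K': [[416.927, 0.0, 248.497], [0.0, 416.927, 186.129], [0.0, 0.0, 1.0]], 'cam_to_world': [[0.019, 0.997, -0.071, 0.489], [-1.0, 0.019, -0.01, 0.141], [-0.008, 0.072, 0.997, 1.165], [0.0, 0.0, 0.0, 1.0]]}
top carrier1 [([344.0, 199.0], 0.75), ([328.0, 197.0], 0.72), ([380.0, 154.0], 0.72), ([317.0, 
[... 583 characters left out ...]
': [[0.721, -0.562, 0.405, 0.964], [0.693, 0.599, -0.402, -0.304], [-0.016, 0.571, 0.821, 0.962], [0.0, 0.0, 0.0, 1.0]]}
scene carrier1 [([193.0, 364.0], 0.95), ([233.0, 255.0], 0.93), ([269.0, 289.0], 0.88), ([203.0, 273.0], 0.69), ([197.0, 220.0], 0.68), ([219.0, 265.0], 0.67)]
scene carrier4 [([193.0, 364.0], 0.95), ([233.0, 255.0], 0.93), ([269.0, 289.0], 0.88), ([203.0, 273.0], 0.69), ([197.0, 220.0], 0.68), ([219.0, 265.0], 0.67)]
scene rail_stop [([266.0, 233.0], 0.8)]
scene start_key_top [([292.0, 204.0], 0.45)]
scene rail [([213.0, 269.0], 0.58)]
scene beaker [([165.0, 253.0], 0.72), ([221.0, 318.0], 0.35)]
scene jar [([223.0, 316.0], 0.59)]
scene wine_bottle [([356.0, 144.0], 0.9)]
```

View pics/top1.png

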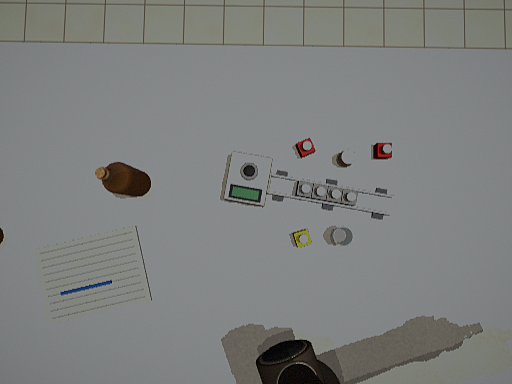

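View pics/scene1.png

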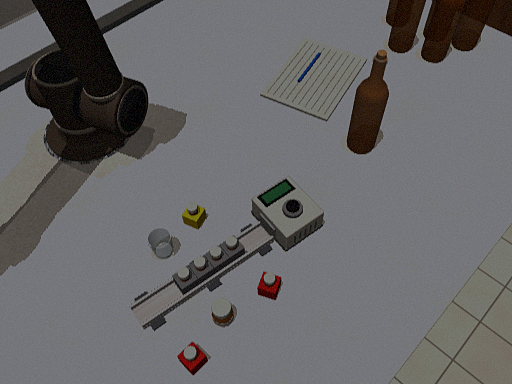

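```bash
python3 - <<'E'
from h import *
d=np.load("top.npy");P=cloud("top",d);img=cv2.imread("top.png")
c=img[120:260,210:410];cv2.imwrite("pics/crop1.png",cv2.resize(c,None,fx=4,fy=4,interpolation=cv2.INTER_CUBIC))
R=P[120:260,210:410].reshape(-1,3)
z=R[:,2];print(np.histogram(z,bins=np.arange(-.01,.12,.005)))
uv=np.mgrid[120:260,210:410].reshape(2,-1)[::-1].T
ids=lambda m:cv2.connectedComponentsWithStats(m.astype(np.uint8))
Z=P[:,:,2]
for lo,hi in((.08,.1),(.06,.075),(.035,.1)):
    m=(Z>lo)&(Z<hi);m[:120]=0;m[260:]=0;m[:,:210]=0;m[:,410:]=0
    n,l,st,ce=ids(m)
    for i in range(1,n):
        if st[i,4]>15: print(lo,st[i,4],ce[i].round(1),np.median(P[l==i],0).round(4),P[l==i].mean(0).round(4))
# rail direction from block tops/caps + walls
m=(Z>.014)&(Z<.03);m[:165]=0;m[225:]=0;m[:,:272]=0;m[:,395:]=0
q=P[m][:,:2].astype(np.float32);print(len(q),"rail rect",cv2.minAreaRect(q),cv2.fitLine(q,cv2.DIST_HUBER,0,.01,.01).ravel())
m=(Z>.058)&(Z<.074);m[:140]=0;m[215:]=0;m[:,:215]=0;m[:,273:]=0
print("reader",cv2.minAreaRect(P[m][:,:2].astype(np.float32)),np.median(P[m],0))
print(Z[225:230,320:330].round(4).mean(), "bench")
E
```

```text
(array([  392, 11637,  9738,  1131,   225,   198,   449,   100,   110,
         374,   279,   399,    89,   261,   846,  1274,   159,    98,
          31,    81,     7,     0,     0,     0,     0]), array([-0.01 , -0.005,  0.   ,  0.005,  0.01 ,  0.015,  0.02 ,  0.025,
        0.03 ,  0.035,  0.04 ,  0.045,  0.05 ,  0.055,  0.06 ,  0.065,
        0.07 ,  0.075,  0.08 ,  0.085,  0.09 ,  0.095,  0.1  ,  0.105,
        0.11 ,  0.115]))
0.08 111 [249.  170.8] [0.6061 0.1515 0.0871] [0.6064 0.1514 0.0866]
0.06 47 [307.  145.6] [ 0.6788 -0.0017  0.062 ] [ 0.6794 -0.0018  0.062 ]
0.06 38 [387.2 148.6] [ 0.6767 -0.2157  0.0617] [ 0.6754 -0.215   0.0616]
0.06 1772 [247.6 179.2] [0.5817 0.1557 0.0659] [0.5863 0.155  0.066 ]
0.06 70 [305.4 188.5] [0.5632 0.003  0.0681] [0.5642 0.0022 0.0682]
0.06 75 [320.5 191.1] [ 0.5583 -0.0382  0.0686] [ 0.5582 -0.0376  0.0683]
0.06 72 [335.6 193.9] [ 0.5514 -0.0779  0.069 ] [ 0.5517 -0.0772  0.0687]
0.06 76 [350.6 196.6] [ 0.5455 -0.1171  0.0679] [ 0.5453 -0.1167  0.0681]
0.06 42 [303. 239.] [0.4317 0.0066 0.0619] [0.4318 0.0065 0.062 ]
0.06 19 [336.2 241.5
[... 227 characters left out ...]
57.1] [ 0.6513 -0.1113  0.0574] [ 0.6514 -0.1112  0.0569]
0.035 2049 [248.  178.5] [0.5877 0.1538 0.0662] [0.588  0.1539 0.0673]
0.035 905 [326.6 193. ] [ 0.554  -0.0582  0.0472] [ 0.5543 -0.0562  0.053 ]
0.035 150 [344.  236.8] [ 0.4386 -0.1089  0.0576] [ 0.4394 -0.1028  0.0542]
0.035 209 [302.2 238.4] [0.4329 0.0066 0.0387] [0.4326 0.0065 0.0453]
593 rail rect ((0.5828377604484558, -0.07861247658729553), (0.33750760555267334, 0.11678960919380188), 80.90689849853516) [ 0.23406401  0.9722212   0.5583023  -0.00470662]
reader ((0.5894678831100464, 0.15495029091835022), (0.10979307442903519, 0.13028453290462494), 80.86315155029297) [0.58129043 0.15593154 0.06588783]
-6.600000000000002e-05 bench
```

View pics/crop1.png

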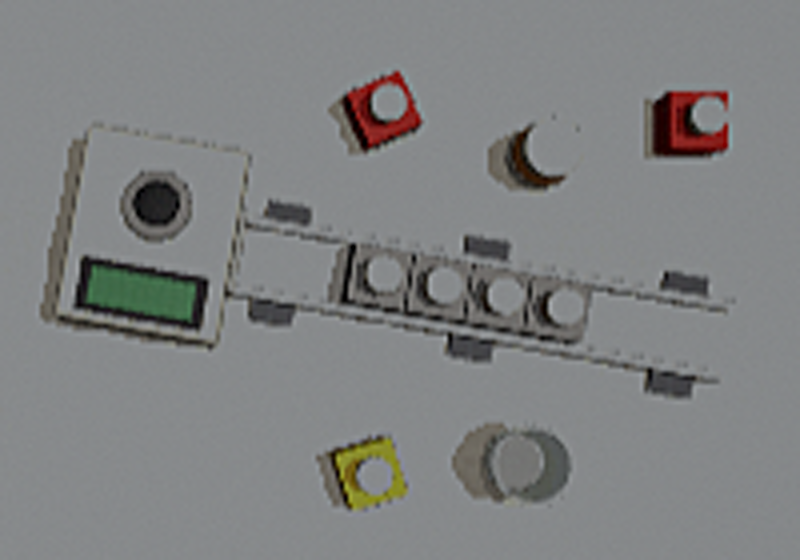

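Candidates (top view): grey carriers at (306,188), (321,191), (336,194), (351,197). The look-alikes are red at (306,146) and (385,150), and yellow at (302,239). The grey one farthest from the reader, (351,197), is carrier4, and the crop confirms it. Rail yaw is about 81°, cap and key heights match the given sizes, and the push is about 75 mm.

{"fn": "send_rows", "kwargs": {"steps": [[[0, 0, 0.473], [0.443, 0.4, -0.12], 0], [[0, 0, 0.473], [0.443, 0.4, -0.12], 0], [[0, 0, 0.473], [0.443, 0.4, -0.12], 0], [[0, 0, 0.473], [0.443, 0.4, -0.12], 0], [[0, 0, 0.473], [0.443, 0.4, -0.12], 0], [[0, 0, 0.473], [0.443, 0.4, -0.12], 0], [[0, 0, 0.473], [0.443, 0.4, -0.12], 0], [[0, 0, 0.473], [0.443, 0.4, -0.12], 0]], "squeeze": 20}}

```text
time_s: 1.7
ee_pos: [0.3604, -0.3314, 0.1832]
tool_rot: [[0.633, 0.774, 0.0], [0.774, -0.633, -0.0], [-0.0, 0.0, -1.0]]
ft_force: [-0.3, -0.6, 1.3]
width: -0.0001
grip_force: 0.0
```

{"fn": "send_rows", "kwargs": {"steps": [[[0, 0, 0.473], [0.443, 0.4, -0.12], 0], [[0, 0, 0.473], [0.443, 0.4, -0.12], 0], [[0, 0, 0.473], [0.443, 0.4, -0.12], 0], [[0, 0, 0.473], [0.443, 0.4, -0.12], 0], [[0, 0, 0.473], [0.443, 0.4, -0.12], 0], [[0, 0, 0.473], [0.443, 0.4, -0.12], 0], [[0, 0, 0.473], [0.443, 0.4, -0.12], 0], [[0, 0, 0.473], [0.443, 0.4, -0.12], 0]]}}

```text
time_s: 2.5
ee_pos: [0.5377, -0.1713, 0.1351]
tool_rot: [[0.156, 0.988, 0.0], [0.988, -0.156, -0.0], [-0.0, 0.0, -1.0]]
ft_force: [0.6, 0.1, 0.1]
width: -0.0001
grip_force: 0.0
```

```bash
python3 - <<'E'
from h import *
s=manip.state();print(s["time_s"],s["ee_pos"],s["tool_rot"].round(4),s["ft_force"],s["width"],s["q"])
for c in("wrist",):
    p,d=manip.camera(c);cv2.imwrite(f"pics/{c}2.png",p);np.save("wrist.npy",d)
    P=cloud(c,d);Z=P[:,:,2]
    m=(Z>.055)&(Z<.075)
    n,l,st,ce=cv2.connectedComponentsWithStats(m.astype(np.uint8))
    for i in range(1,n):
        if st[i,4]>60: print(st[i,4],ce[i].round(),P[l==i].mean(0).round(4))
E
```

```text
2.5 [ 0.53766574 -0.17134463  0.13508496] [[ 1.559e-01  9.878e-01  2.000e-04]
 [ 9.878e-01 -1.559e-01 -1.000e-04]
 [-1.000e-04  2.000e-04 -1.000e+00]] [0.63953886 0.05794056 0.08179533] -0.00013278800428998861 [-1.76745114e+01  1.23505492e+01 -8.19971895e+00  6.94395045e+01
 -3.16167120e-03  8.12927150e+01]
1569 [261.  50.] [ 0.5549 -0.076   0.0673]
3247 [429.  84.] [ 0.6552 -0.1099  0.0564]
1820 [ 87. 114.] [ 0.4419 -0.0955  0.0594]
1305 [260. 121.] [ 0.5487 -0.1153  0.0673]
1056 [468. 232.] [ 0.6781 -0.2114  0.0589]
```

View pics/wrist2.png

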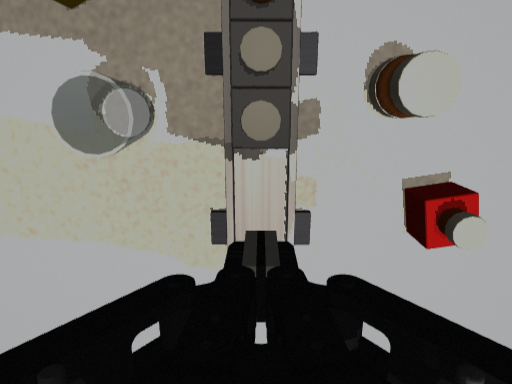

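The wrist view shows the fingers centred on the rail channel, with carrier4's cap at (260,121) directly ahead and a clear path. Descending behind it.

{"fn": "send_rows", "kwargs": {"steps": [[[0, 0, 0], [0, 0, -0.36], 0], [[0, 0, 0], [0, 0, -0.36], 0], [[0, 0, 0], [0, 0, -0.36], 0], [[0, 0, 0], [0, 0, -0.36], 0], [[0, 0, 0], [0, 0, -0.36], 0], [[0, 0, 0], [0, 0, -0.26], 0], [[0, 0, 0], [0, 0, -0.1], 0], [[0, 0, 0], [0, 0, 0], 0]]}}

```text
time_s: 3.35
ee_pos: [0.5364, -0.1723, 0.0268]
tool_rot: [[0.159, 0.987, -0.001], [0.987, -0.159, 0.0], [0.0, -0.001, -1.0]]
ft_force: [0.5, -0.7, 0.4]
width: -0.0003
grip_force: 0.0
```

{"fn": "send_rows", "kwargs": {"steps": [[[0, 0, 0], [0.0126, 0.079, 0], 0], [[0, 0, 0], [0.0126, 0.079, 0], 0], [[0, 0, 0], [0.0126, 0.079, 0], 0], [[0, 0, 0], [0.0126, 0.079, 0], 0], [[0, 0, 0], [0.0095, 0.059, 0], 0], [[0, 0, 0], [0.0095, 0.059, 0], 0], [[0, 0, 0], [0.0095, 0.059, 0], 0], [[0, 0, 0], [0.0095, 0.059, 0], 0]]}}

```text
time_s: 4.15
ee_pos: [0.5412, -0.145, 0.0274]
tool_rot: [[0.159, 0.987, -0.0], [0.987, -0.159, -0.001], [-0.001, 0.0, -1.0]]
ft_force: [-0.0, -2.3, 0.6]
width: -0.0004
grip_force: 1.4
```

{"fn": "send_rows", "kwargs": {"steps": [[[0, 0, 0], [0.0095, 0.059, 0], 0], [[0, 0, 0], [0.0126, 0.079, 0], 0], [[0, 0, 0], [0.0126, 0.079, 0], 0], [[0, 0, 0], [0.0126, 0.079, 0], 0], [[0, 0, 0], [0.0126, 0.079, 0], 0], [[0, 0, 0], [0.0126, 0.079, 0], 0], [[0, 0, 0], [0.0126, 0.079, 0], 0], [[0, 0, 0], [0.0126, 0.079, 0], 0]]}}

```text
time_s: 4.95
ee_pos: [0.5462, -0.1138, 0.0274]
tool_rot: [[0.159, 0.987, 0.0], [0.987, -0.159, -0.0], [-0.0, 0.0, -1.0]]
ft_force: [-0.4, -3.0, 1.2]
width: 0.0004
grip_force: 1.7
```

{"fn": "send_rows", "kwargs": {"steps": [[[0, 0, 0], [0.0126, 0.079, 0], 0], [[0, 0, 0], [0.0126, 0.079, 0], 0], [[0, 0, 0], [0.0126, 0.079, 0], 0], [[0, 0, 0], [0.0126, 0.079, 0], 0], [[0, 0, 0], [0.0126, 0.079, 0], 0], [[0, 0, 0], [0.0095, 0.059, 0], 0], [[0, 0, 0], [0.0095, 0.059, 0], 0], [[0, 0, 0], [0.0095, 0.059, 0], 0]]}}

```text
time_s: 5.75
ee_pos: [0.5508, -0.0853, 0.0274]
tool_rot: [[0.159, 0.987, 0.0], [0.987, -0.159, -0.0], [-0.0, 0.0, -1.0]]
ft_force: [0.1, -3.2, 1.8]
width: -0.0003
grip_force: 1.9
```

{"fn": "send_rows", "kwargs": {"steps": [[[0, 0, 0], [0.004, 0.025, 0], 0], [[0, 0, 0], [0.004, 0.025, 0], 0], [[0, 0, 0], [0.004, 0.025, 0], 0], [[0, 0, 0], [0.004, 0.025, 0], 0], [[0, 0, 0], [0.004, 0.025, 0], 0], [[0, 0, 0], [0.004, 0.025, 0], 0], [[0, 0, 0], [0.003, 0.02, 0], 0], [[0, 0, 0], [0.003, 0.02, 0], 0]]}}

```text
time_s: 6.55
ee_pos: [0.5522, -0.0759, 0.0273]
tool_rot: [[0.159, 0.987, 0.0], [0.987, -0.159, -0.0], [-0.0, 0.0, -1.0]]
ft_force: [-0.5, -3.9, 2.5]
width: 0.0001
grip_force: 2.1
```

{"fn": "send_rows", "kwargs": {"steps": [[[0, 0, 0], [0.0013, 0.008, 0], 0], [[0, 0, 0], [0.0013, 0.008, 0], 0], [[0, 0, 0], [0.0013, 0.008, 0], 0], [[0, 0, 0], [0.0013, 0.008, 0], 0], [[0, 0, 0], [0.0013, 0.008, 0], 0], [[0, 0, 0], [0.0013, 0.008, 0], 0], [[0, 0, 0], [0.0013, 0.008, 0], 0], [[0, 0, 0], [0.0013, 0.008, 0], 0]]}}

```text
time_s: 7.35
ee_pos: [0.5526, -0.0732, 0.0273]
tool_rot: [[0.159, 0.987, -0.0], [0.987, -0.159, -0.001], [-0.001, 0.0, -1.0]]
ft_force: [-0.4, -7.7, 3.1]
width: 0.0001
grip_force: 3.5
```

```bash
python3 - <<'E'
from h import *
p,d=manip.camera("top");print(manip.state()["ft_force"])
P=cloud("top",d);Z=P[:,:,2]
m=(Z>.06)&(Z<.075);m[:180]=0;m[210:]=0;m[:,:272]=0;m[:,345:]=0
n,l,st,ce=cv2.connectedComponentsWithStats(m.astype(np.uint8))
for i in range(1,n):
    if st[i,4]>15: print(st[i,4],ce[i].round(1),P[l==i].mean(0).round(4))
cv2.imwrite("pics/crop3.png",cv2.resize(p[140:220,215:365],None,fx=5,fy=5,interpolation=cv2.INTER_CUBIC))
E
```

```text
[-1.71229113 -6.43996194  2.09023415]
68 [277.3 183.7] [0.5756 0.0764 0.0685]
68 [292.2 186.1] [0.57   0.0372 0.069 ]
71 [307.1 188.9] [ 0.5633 -0.0022  0.0686]
67 [321.7 191.5] [ 0.5571 -0.0406  0.0683]
```

View pics/crop3.png

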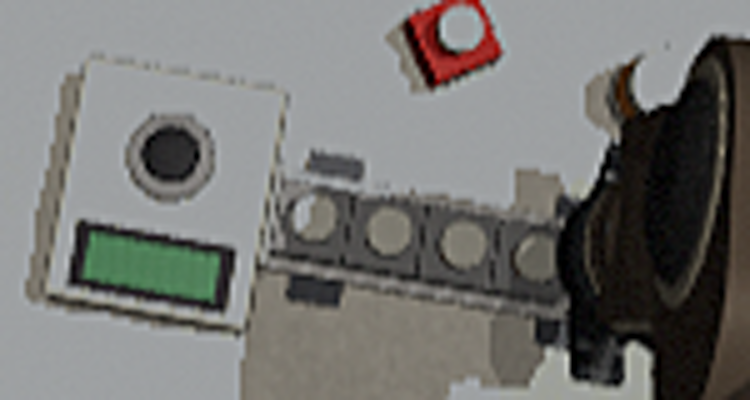

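The crop shows four carriers in a tight row, with the front cap at (312,217) right beside the stop. Force is climbing, so one more small nudge should confirm contact with the stop.

{"fn": "send_rows", "kwargs": {"steps": [[[0, 0, 0], [0.0006, 0.004, 0], 0], [[0, 0, 0], [0.0006, 0.004, 0], 0], [[0, 0, 0], [0.0006, 0.004, 0], 0], [[0, 0, 0], [0.0006, 0.004, 0], 0], [[0, 0, 0], [0.0006, 0.004, 0], 0], [[0, 0, 0], [0, 0, 0], 0], [[0, 0, 0], [0, 0, 0], 0], [[0, 0, 0], [0, 0, 0], 0]]}}

```text
time_s: 8.2
ee_pos: [0.5526, -0.0731, 0.0274]
tool_rot: [[0.16, 0.987, -0.0], [0.987, -0.16, -0.003], [-0.003, 0.0, -1.0]]
ft_force: [-1.9, -9.0, 2.8]
width: 0.0
grip_force: 4.8
```

The TCP stalled at the stop, with 9 N and no motion over 1 mm of commanded push, so the train is home. Backing off, then lifting and moving over the key.

{"fn": "send_rows", "kwargs": {"steps": [[[0, 0, 0], [-0.003, -0.02, 0], 0], [[0, 0, 0], [-0.005, -0.03, 0], 0], [[0, 0, 0], [-0.013, -0.08, 0], 0], [[0, 0, 0], [-0.03, -0.19, 0], 0], [[0, 0, 0], [-0.03, -0.19, 0], 0], [[0, 0, 0], [0, 0, 0.4], 0], [[0, 0, 0], [0, 0, 0.8], 0], [[0, 0, 0], [0, 0, 0.8], 0]]}}

```text
time_s: 9.0
ee_pos: [0.5478, -0.0978, 0.1276]
tool_rot: [[0.159, 0.987, -0.002], [0.987, -0.159, 0.001], [0.0, -0.002, -1.0]]
ft_force: [0.5, 0.2, 0.3]
width: -0.0001
grip_force: 0.0
```

{"fn": "send_rows", "kwargs": {"steps": [[[0, 0, 0], [0, 0, 0.4], 0], [[0, 0, 0], [0.178, 0.713, 0], 0], [[0, 0, 0], [0.178, 0.713, 0], 0], [[0, 0, 0], [0.178, 0.713, 0], 0], [[0, 0, 0], [0.178, 0.713, 0], 0], [[0, 0, 0], [0.178, 0.713, 0], 0], [[0, 0, 0], [0.178, 0.713, 0], 0], [[0, 0, 0], [0.178, 0.713, 0], 0]]}}

```text
time_s: 9.8
ee_pos: [0.6114, 0.1531, 0.1472]
tool_rot: [[0.159, 0.987, -0.0], [0.987, -0.159, 0.0], [0.0, -0.0, -1.0]]
ft_force: [-0.2, 0.1, 0.1]
width: -0.0001
grip_force: 0.0
```

```bash
python3 - <<'E'
from h import *
s=manip.state();print(s["time_s"],s["ee_pos"],s["ft_force"])
p,d=manip.camera("top");cv2.imwrite("pics/top4.png",cv2.resize(p[140:240,200:400],None,fx=4,fy=4,interpolation=cv2.INTER_CUBIC))
P=cloud("top",d);Z=P[:,:,2]
m=(Z>.06)&(Z<.075);m[:180]=0;m[210:]=0;m[:,:272]=0;m[:,345:]=0
n,l,st,ce=cv2.connectedComponentsWithStats(m.astype(np.uint8))
for i in range(1,n):
    if st[i,4]>15: print(st[i,4],ce[i].round(1),P[l==i].mean(0).round(4))
p,d=manip.camera("wrist");cv2.imwrite("pics/wrist4.png",p)
P=cloud("wrist",d);Z=P[:,:,2];m=(Z>.083)&(Z<.093)
n,l,st,ce=cv2.connectedComponentsWithStats(m.astype(np.uint8))
for i in range(1,n):
    if st[i,4]>60: print("k",st[i,4],ce[i].round(),P[l==i].mean(0).round(4))
E
```

```text
9.8 [0.61139489 0.15308113 0.14718413] [-0.24507267  0.12473999  0.09904621]
18 [295.1 185.4] [0.5718 0.0295 0.0689]
69 [307.1 188.8] [ 0.5636 -0.0022  0.0688]
75 [322.1 191.5] [ 0.5573 -0.0416  0.0686]
k 1366 [254. 216.] [0.6075 0.1519 0.0872]
```

View pics/wrist4.png

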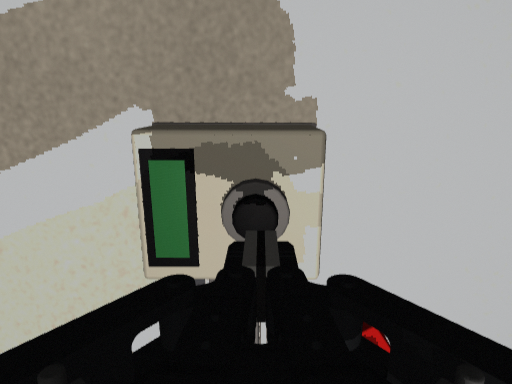

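View pics/top4.png

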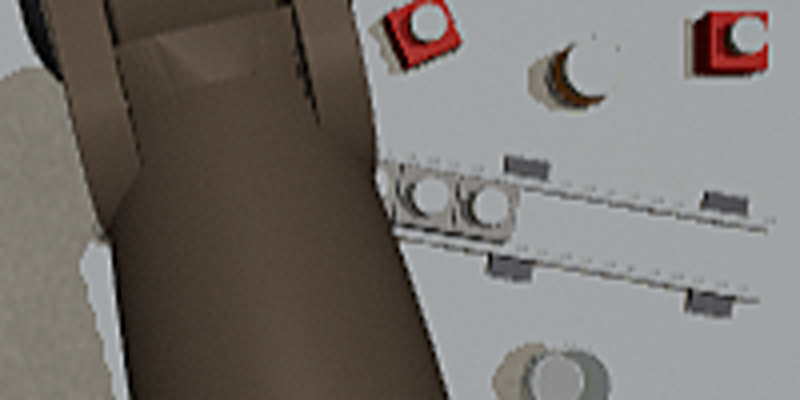

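The wrist view shows the round key on its collar at (255,215), with the fingertips just above it. The measured key position is (0.6065, 0.151, 0.087), which fits. Lining up and pressing.

{"fn": "send_rows", "kwargs": {"steps": [[[0, 0, 0], [-0.05, -0.02, 0], 0], [[0, 0, 0], [-0.05, -0.02, -0.2], 0], [[0, 0, 0], [0, 0, -0.3], 0], [[0, 0, 0], [0, 0, -0.3], 0], [[0, 0, 0], [0, 0, -0.22], 0], [[0, 0, 0], [0, 0, -0.06], 0], [[0, 0, 0], [0, 0, -0.04], 0], [[0, 0, 0], [0, 0, -0.04], 0]]}}

```text
time_s: 10.7
ee_pos: [0.6064, 0.15, 0.0898]
tool_rot: [[0.159, 0.987, 0.001], [0.987, -0.159, 0.0], [0.0, 0.001, -1.0]]
ft_force: [0.5, 0.4, 0.2]
width: -0.0002
grip_force: 0.0
```

{"fn": "send_rows", "kwargs": {"steps": [[[0, 0, 0], [0, 0, -0.02], 0], [[0, 0, 0], [0, 0, -0.02], 0], [[0, 0, 0], [0, 0, -0.02], 0], [[0, 0, 0], [0, 0, -0.02], 0], [[0, 0, 0], [0, 0, -0.02], 0], [[0, 0, 0], [0, 0, 0], 0], [[0, 0, 0], [0, 0, 0], 0], [[0, 0, 0], [0, 0, 0], 0]]}}

```text
time_s: 11.5
ee_pos: [0.6064, 0.1503, 0.0846]
tool_rot: [[0.159, 0.987, 0.001], [0.987, -0.159, 0.0], [0.0, 0.001, -1.0]]
ft_force: [0.4, -0.2, 2.3]
width: 0.0001
grip_force: 1.7
```

{"fn": "send_rows", "kwargs": {"steps": [[[0, 0, 0], [0, 0, -0.02], 0], [[0, 0, 0], [0, 0, -0.02], 0], [[0, 0, 0], [0, 0, -0.02], 0], [[0, 0, 0], [0, 0, -0.02], 0], [[0, 0, 0], [0, 0, -0.01], 0], [[0, 0, 0], [0, 0, 0], 0], [[0, 0, 0], [0, 0, 0], 0], [[0, 0, 0], [0, 0, 0], 0]]}}

```text
time_s: 12.3
ee_pos: [0.6065, 0.1504, 0.0819]
tool_rot: [[0.159, 0.987, 0.002], [0.987, -0.159, 0.001], [0.001, 0.002, -1.0]]
ft_force: [-3.7, -1.3, 14.6]
width: 0.0001
grip_force: 7.5
```

The key bottomed at z = 0.0819 with 14.6 N. Letting go.

{"fn": "send_rows", "kwargs": {"steps": [[[0, 0, 0], [0, 0, 0.04], 0], [[0, 0, 0], [0, 0, 0.06], 0], [[0, 0, 0], [0, 0, 0.1], 0], [[0, 0, 0], [0, 0, 0.3], 0], [[0, 0, 0], [0, 0, 0.6], 0], [[0, 0, 0], [0, 0, 0.8], 0], [[0, 0, 0], [0, 0, 0.8], 0], [[0, 0, 0], [-0.4, 0, 0.4], 0]]}}

```text
time_s: 13.1
ee_pos: [0.5874, 0.1504, 0.237]
tool_rot: [[0.159, 0.987, 0.002], [0.987, -0.159, 0.001], [0.001, 0.002, -1.0]]
ft_force: [0.0, 0.3, 0.0]
width: 0.0001
grip_force: 0.0
```

{"fn": "send_rows", "kwargs": {"steps": [[[0, 0, 0], [-0.8, 0, 0], 0], [[0, 0, 0], [-0.8, 0, 0], 0], [[0, 0, 0], [-0.8, 0, 0], 0], [[0, 0, 0], [-0.8, 0, 0], 0], [[0, 0, 0], [-0.8, 0, 0], 0], [[0, 0, 0], [-0.4, 0, 0], 0], [[0, 0, 0], [0, 0, 0], 0], [[0, 0, 0], [0, 0, 0], 0]]}}

```text
time_s: 13.9
ee_pos: [0.3661, 0.1503, 0.2347]
tool_rot: [[0.158, 0.987, 0.0], [0.987, -0.158, 0.0], [0.0, 0.0, -1.0]]
ft_force: [0.2, -0.2, -0.3]
width: -0.0
grip_force: 0.0
```

```bash
python3 - <<'E'
from h import *
p,d=manip.camera("top");cv2.imwrite("pics/top5.png",cv2.resize(p[130:250,205:405],None,fx=4,fy=4,interpolation=cv2.INTER_CUBIC))
P=cloud("top",d);Z=P[:,:,2]
m=(Z>.06)&(Z<.075);m[:180]=0;m[210:]=0;m[:,:272]=0;m[:,345:]=0
for m in(m,(Z>.08)&(Z<.1)):
  n,l,st,ce=cv2.connectedComponentsWithStats(m.astype(np.uint8))
  for i in range(1,n):
    if st[i,4]>40: print(st[i,4],ce[i].round(1),P[l==i].mean(0).round(4))
print(manip.state()["time_s"],manip.state()["ft_force"])
E
```

```text
67 [277.3 183.6] [0.5758 0.0764 0.0686]
68 [292.2 186.1] [0.57   0.0372 0.0684]
70 [307.1 188.8] [ 0.5635 -0.0022  0.0686]
74 [322.  191.5] [ 0.5571 -0.0415  0.0684]
101 [249.  170.8] [0.6065 0.1515 0.0874]
54 [140.3 183.9] [0.5667 0.4324 0.0905]
13.95 [-0.20625446 -0.25925419  0.13635171]
```

View pics/top5.png

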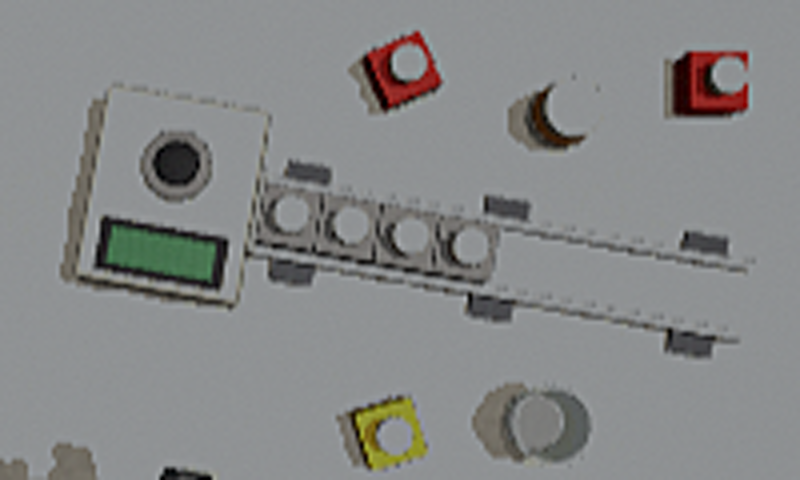

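The picture shows all four carriers touching (caps at 290,215 to 468,245), with the front one at the stop, the key back up, and the bystanders unmoved.

```bash
python3 -c "
from rig import manip
print(manip.hand_in())"
```

```text
the job is handed in; nothing more can be done
None
```

The four carriers are home against the stop plate and touching one another, the start key was pressed fully down and released, the beaker, jar and wine bottle were not touched, and the job is handed in (about 14 s of the 43 s used; no verdict was returned).

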